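# Test stroke of the pump over the steel cup

### The arm

A 6-joint arm with a two-finger parallel gripper is mounted at the origin on the work surface; the furniture and walls round the work are solid. World frame = base frame: x ahead of the robot, y to its left, z up, the work surface at z = 0. Lengths are in mm, angles in rad, forces in N, time in s.
With the tool pointing down it reaches from about 150 to 775 mm from the base axis. Payload 6.1 kg.
Tool frame: the origin (TCP) lies at the very end of the fingers, on their centre line; the grasp point (between the pads) lies 19 mm behind it; z points along the fingers, y is the direction in which the jaws open and shut (so a half turn about z gives the same grasp; the last joint's range is limited). The gripper opens to 85 mm and grips with 20 to 120 N. Pads are 22 mm wide; open, the fingers measure 114 mm over their backs; the gripper's body (76 mm by 85 mm) begins 54 mm behind the grasp point. The pads swing forward as they close: fully open they stand 13 mm farther back than shut.
Start: joints at [-1.338, 0.126, -0.04, 1.405, 0, 1.571], TCP at [121.113, -510.823, 231.295] pointing down, gripper open.
Joint ranges: [-2.72, 2.72], [-0.95, 1.95], [-1.27, 1.35], [-1.78, 2.02], [-1.46, 1.47], [-3.14, 3.14]. Speed limits (rad/s): [2.39, 2.39, 3.01, 3.14, 3.14, 3.14].

### API

Orientations are given as a rotation vector (axis times angle).
In Python, from plant import arm, get_image gives the robot as it stands. The module is installed in compiled form; this text tells all that it offers.
- The arm moves only by the tool carry_out, never from a script. Its arguments are lists of equal length, an entry for each row: "translation": the shift along the tool's x, y, z in units of 25 mm (1.0 is 25 mm), a list of three; "angular": the turn, a rotation vector about the tool's x, y, z in units of 10 degrees (1.0 is 10 degrees), a list of three; "gripper": the gripper command: -1 is fully open, 1 is shut, values between are in proportion. A call has 1 to 8 rows; each row is the pose to reach, as a shift and turn from the pose measured when the call began, along the tool's axes at that moment; what a row does not reach only later rows make up. A row lasts 1/8 s, in which the tool goes at most 62.5 mm and 10.7 degrees, less where a joint would pass 70% of its speed; a pose out of reach is approached as far as the arm can. A call with a gripper value outside its range is refused whole. The fingers move at their own pace and stop on an object; "squeeze" is the grip in N (left out, the last holds). Time passes only in rows, so rows that repeat a pose let the fingers close. It gives the time, the measured TCP pose, the force and the opening at its end, in the units of the state.
- arm.sense(): the state, without advancing time (a new reading comes with each control period).
- get_image(name): name is "scene" or "side" or "wrist"; returns a dict with "image" (420x560x3 uint8, red, green, blue), "vertical_fov" (degrees; the focal length in pixels is half the picture's height over the tangent of half this angle, whatever the lens; pixels are square), "cx", "cy" (the principal point, pixels), "k1" (the pictures are not rectified: a ray, as slopes to the right and down, at radius r is drawn at 1 + k1 r^2 times it, then the intrinsics apply), "extrinsics" (4x4, takes a point from world to camera coordinates); the wrist camera has in their place "hand_eye" (4x4, takes a point from camera to tool coordinates, whose origin is the TCP and whose axes are the flange's). Camera axes: x right, y up, looking along -z (the intrinsics and any distortion apply to the point x, -y, -z); pixel columns grow to the right and rows downward; lengths in mm; the calibration is good to about 2 mm. A picture is of the moment at which its call begins: read the wrist's pose just before it. There is no depth.
- arm.finish_job(): hands the job in, once; it reports no verdict.
The state is a dict: "time_s": time; "joint_pos": joint angles; "joint_velocities": joint speeds; "joint_torque": joint torques, N m; "position": TCP position; "tool_rot": TCP orientation; "force": force on the tool from outside, world axes, zero at the start; "ft_torque": the same for the moment, N m; "gripper_width": finger opening in mm.
Only numpy, scipy, OpenCV 4.12 (cv2) and the standard library are available. Lean on these libraries where they do the work, as an engineer would, in place of code of your own. Each camera call takes 0.05 s, during which the arm holds its last target. There are 200 camera calls.

### The job

Two identical, freshly refitted pump dispensers stand on the table, still empty. Test the one whose spout stands over the steel cup: press its head straight down all the way to its stop, hold it there for about a second, then let go so that it springs back up. Leave the other pump unpressed and the cup standing where it is.

Things in the scene. Friction and masses are not known exactly. Their poses are not given: they have to be found in the camera images.
- pump_a_top (a point): Pump over the steel cup: black head 40 mm across on a white bottle (76 mm, base 92 mm across) that stands fast. A black spout sticks out 90 mm from the head and moves with it, mouth at 149 mm height. The point is the middle of the head's flat top, 200 mm above the table (both heights with the head up); the spout lies along -x, z up.
- pump_a (a joint): Downward travel of that pump's head in m: 0 fully up, 0.025 at its stop. A spring pushes it up: it starts to give at about 4 N, takes about 10 N just before the stop, and lifts the head again within a second of letting go. At the stop it is rigid.
- pump_b_top (a point): The other, identical pump, with no cup under its spout: black head 40 mm across on a white bottle (76 mm, base 92 mm across) that stands fast. A black spout sticks out 90 mm from the head and moves with it, mouth at 149 mm height. The point is the middle of the head's flat top, 200 mm above the table (both heights with the head up); the spout lies along -x, z up.
- steel_cup: Plain steel cup, open at the top, 70 mm across and 72 mm high, loose, standing on the table under the spout of the pump to be tested, within 6 mm of straight below the spout's mouth. Origin at the middle of its underside, z up.
Things that resemble listed ones, but are neither listed nor needed, are in the scene too. What is shaped like the steel_cup but green or yellow is not meant.

How it is judged:
By the outcome, as a careful person would: the job done as asked, in the order asked, and still so for the second after the job is handed in, with the robot touching nothing.
It also fails if it takes over 32 s, if anything falls off the work surface, if the arm or the gripper's body presses on something with over 40 N, if the wrist force passes 120 N, or if a joint passes its speed limit or range.

## Working session

There is one attempt and no reset: what is moved stays moved. The work goes in short steps, Python scripts to look and compute and a tool call to move; the robot and the scene stay as the last step left them, time stands still between calls to the robot, and variables do not carry over. Pictures are saved under pics/ and viewed, about 8 in all and at most 12, crops included, and the job is handed in when it is done.

Besides the shell and the picture viewer there is one more tool, called after "Request:" in YAML: its name, and indented under it one key for each argument. carry_out: Moves the arm, as the interface text tells. Its arguments: {"type":"object","properties":{"translation":{"type":"array"},"angular":{"type":"array"},"gripper":{"type":"array"},"squeeze":{"type":"number"}},"required":["translation","angular","gripper"]}

```bash
mkdir -p pics; cat > h.py <<'E'
import numpy as np, cv2
from plant import arm, get_image
from scipy.spatial.transform import Rotation as R
from scipy.optimize import least_squares
def cam(d,s=None):
    f=210/np.tan(np.radians(d["vertical_fov"])/2)
    if "extrinsics" in d: E=np.array(d["extrinsics"])
    else:
        T=np.eye(4);T[:3,:3]=R.from_rotvec(s["tool_rot"]).as_matrix();T[:3,3]=s["position"]
        E=np.linalg.inv(T@np.array(d["hand_eye"]))
    return f,d["cx"],d["cy"],d["k1"],E
def proj(c,p):
    f,cx,cy,k,E=c; q=E[:3,:3]@np.array(p,float)+E[:3,3]
    a=np.array([q[0],-q[1]])/-q[2]; a=a*(1+k*(a@a)); return np.array([cx,cy])+f*a
def onplane(c,uv,z,x0=(400,0)):
    return least_squares(lambda v:proj(c,[v[0],v[1],z])-uv,x0).x
E
python3 - <<'E'
from h import *
s=arm.sense();print(s["time_s"],s["position"],s["tool_rot"],s["force"])
for n in("scene","side","wrist"):
    d=get_image(n);cv2.imwrite(f"pics/{n}0.png",d["image"][:,:,::-1])
    print(n,cam(d,s))
E
```

```text
0.0 [ 120.99264927 -510.44400666  230.52193352] [-3.11877012e+00 -3.64591970e-01  3.36454359e-04] [-0.29706085 -0.20251661  0.88254169]
scene (np.float64(493.1346307652332), 278.70736058782103, 204.53548545771991, -0.04758921195658972, array([[ 5.92908707e-01, -8.05190341e-01,  1.13039430e-02,
        -2.42287769e+02],
       [ 3.54182620e-01,  2.73360743e-01,  8.94331357e-01,
        -2.84484510e+02],
       [-7.23197025e-01, -5.26253189e-01,  4.47262390e-01,
        -1.07121538e+03],
       [ 0.00000000e+00,  0.00000000e+00,  0.00000000e+00,
         1.00000000e+00]]))
side (np.float64(441.1896552052133), 277.2021334368274, 209.18359069565454, -0.039948140531544676, array([[-9.62450498e-01, -2.70839160e-01,  1.83081614e-02,
         4.02438071e+02],
       [ 1.44746633e-01, -4.54974020e-01,  8.78662082e-01,
        -1.73459774e+02],
       [-2.29646363e-01,  8.48318802e-01,  4.77093028e-01,
        -9.14990608e+02],
       [ 0.00000000e+00,  0.00000000e+00,  0.00000000e+00,
         1.00000000e+00]]))
wrist (np.float64(358.6345700354391), 281.8447613801615, 210.33468944137698, -0.019361602915163874, array([[ 2.30168374e-01, -9.73150429e-01, -8.73146035e-04,
        -5.24483172e+02],
       [ 9.35731196e-01,  2.21564258e-01, -2.74438351e-01,
         3.49727275e+01],
       [ 2.67263257e-01,  6.23499992e-02,  9.61604300e-01,
        -3.79605196e+02],
       [ 0.00000000e+00,  0.00000000e+00,  0.00000000e+00,
         1.00000000e+00]]))
```

View pics/scene0.png

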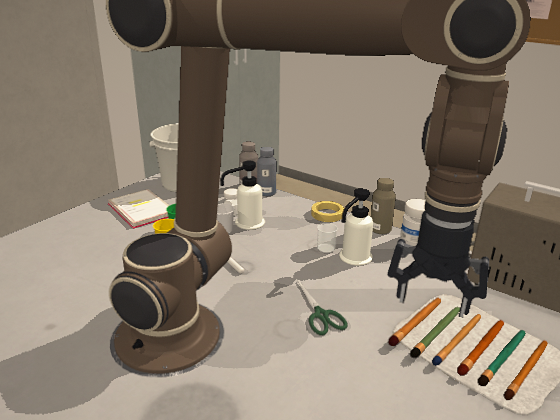

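View pics/side0.png

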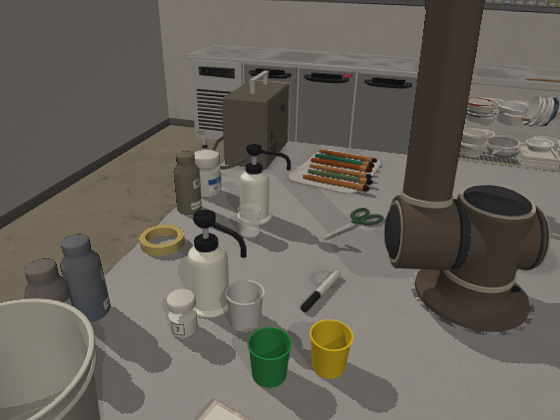

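```bash
python3 - <<'E'
import cv2,numpy as np
s=cv2.imread("pics/side0.png");c=cv2.imread("pics/scene0.png")
a=cv2.resize(s[135:345,160:310],None,fx=2.8,fy=2.8,interpolation=2)
b=cv2.resize(c[150:270,205:385],None,fx=2.2,fy=2.2,interpolation=2)
o=np.zeros((600,800+20,3),np.uint8)[:, :800]
o[:588,:420]=a;w=min(380,b.shape[1]);
b=cv2.resize(c[150:270,205:385],(380,253),interpolation=2)
o[:253,420:800]=b
cv2.imwrite("pics/c1.png",o)
E
```

```text
(no output)
```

View pics/c1.png

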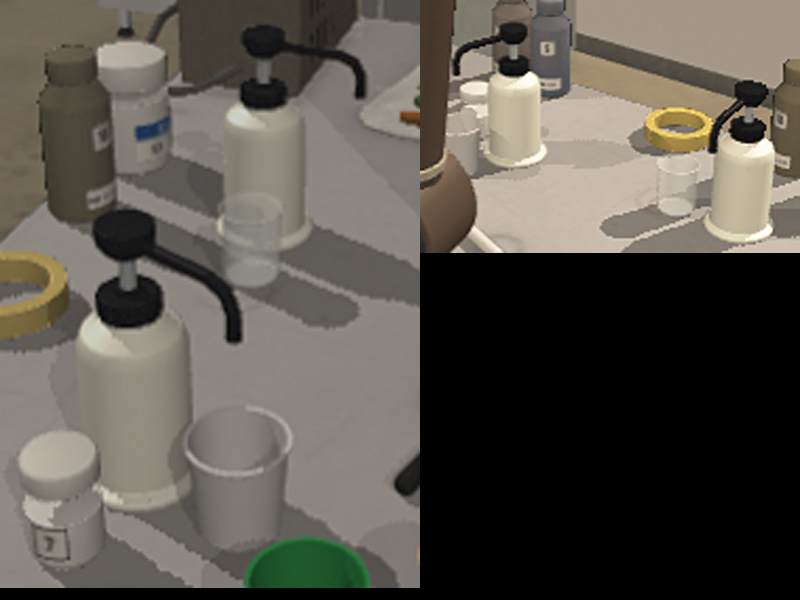

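```bash
cat > m.py <<'E'
from h import *
S=cam(get_image("side"));C=cam(get_image("scene"))
def tri(us,uc,x0=(400,0,150)):
    r=least_squares(lambda p:np.r_[proj(S,p)-us,proj(C,p)-uc],x0);return r.x.round(1),r.fun.round(1)
cs=lambda x,y:(160+x/2.8,135+y/2.8)
cc=lambda x,y:(205+(x-420)/2.111,150+y/2.111)
print("P1 head",tri(cs(125,226),cc(513,29)))
print("P2 head",tri(cs(264,36),cc(751,88)))
print("P1 mouth",tri(cs(234,341),cc(457,73)))
print("P2 mouth",tri(cs(361,97),cc(713,151)))
for n,p in (("P1",cs(125,226)),("P2",cs(264,36))): print(n,"side z200",onplane(S,p,200))
for n,p in (("P1",cc(513,29)),("P2",cc(751,88))): print(n,"scene z200",onplane(C,p,200))
print("P1 mouth z149",onplane(S,cs(234,341),149),onplane(C,cc(457,73),149))
print("greycup rim z72",onplane(S,cs(238,440),72)); print("clear",onplane(S,cs(251,208),72),onplane(S,cs(251,272),0),onplane(C,cc(677,207),0))
E
python3 m.py
```

```text
P1 head (array([504.8, 182. , 195.5]), array([-0.1, -0.1, -0.1,  0.2]))
P2 head (array([ 530.7, -173.4,  195.4]), array([-0.4, -0.9, -0.5,  0.9]))
P1 mouth (array([421.2, 215.2, 147.2]), array([-0.4, -0.5, -0.7,  0.8]))
P2 mouth (array([ 440.9, -175. ,  147.6]), array([-0.4, -0.7, -0.4,  0.6]))
P1 side z200 [500.96567025 189.57640448]
P2 side z200 [ 523.85373215 -156.2871087 ]
P1 scene z200 [497.82436092 175.63616122]
P2 scene z200 [ 527.5760386  -175.89868297]
P1 mouth z149 [419.16978234 218.90104179] [423.89336173 214.97816101]
greycup rim z72 [418.15481255 218.42821426]
clear [510.91099563 -79.11854049] [515.58872982 -90.23387907] [520.82569413 -87.14403479]
```

Pixels of candidates: pump at side (205,217)/scene (249,164) has the grey opaque steel cup (side 245,305) right under its mouth. The other pump, at side (254,150)/scene (361,192), has only a clear cup, which stands about 100 mm from its spout. The green (270,357) and yellow (330,350) cups are not meant. So I take the left pump, its head at about (503,182), and move above it.

Request:
carry_out:
  translation:
    - [0, 0, -2]
    - [0, 0, -4]
    - [1.5, -1.7, -4]
    - [3, -3.3, -4]
    - [4.5, -5, -4]
    - [6, -6.7, -4]
    - [7.5, -8.4, -4]
    - [9, -10, -4]
  angular:
    - [0, 0, 0]
    - [0, 0, 0]
    - [0, 0, -0.7]
    - [0, 0, -1.4]
    - [0, 0, -2.1]
    - [0, 0, -2.8]
    - [0, 0, -3.5]
    - [0, 0, -4.2]
  gripper: [1, 1, 1, 1, 1, 1, 1, 1]
  squeeze: 40

```text
time_s: 1.25
position: [282.7, -213.9, 331.2]
tool_rot: [-2.78, -1.464, -0.001]
force: [1.2, -0.9, -0.6]
gripper_width: -0.4
```

```bash
cat > go.py <<'E'
from h import *; import sys
s=arm.sense();M=R.from_rotvec(s["tool_rot"]).as_matrix()
t=np.array([float(v) for v in sys.argv[1:4]])
print(s["time_s"],np.round(s["position"],1),"q",np.round(s["joint_pos"],2),"F",np.round(s["force"],1),"w",s["gripper_width"])
print("units",(M.T@(t-s["position"])/25).round(2),"yaw tool x",np.degrees(np.arctan2(M[1,0],M[0,0])),M[:,2].round(3))
E
python3 go.py 503 182 330
```

```text
1.25 [ 282.7 -213.9  331.2] q [-0.65 -0.17 -0.11  1.63  0.    1.52] F [ 1.2 -0.9 -0.6] w -0.40080200158944496
units [18.04 -1.69  0.06] yaw tool x 55.53710613071778 [ 0.001  0.    -1.   ]
```

Request:
carry_out:
  translation:
    - [2.2, -0.2, 0]
    - [4.5, -0.4, 0]
    - [6.8, -0.6, 0]
    - [9, -0.8, 0]
    - [11.3, -1.1, 0]
    - [13.5, -1.3, 0]
    - [15.8, -1.5, 0]
    - [18, -1.7, 0]
  angular:
    - [0, 0, -0.7]
    - [0, 0, -1.4]
    - [0, 0, -2.1]
    - [0, 0, -2.8]
    - [0, 0, -3.5]
    - [0, 0, -4.2]
    - [0, 0, -5]
    - [0, 0, -5.7]
  gripper: [1, 1, 1, 1, 1, 1, 1, 1]

```text
time_s: 2.25
position: [502.9, 183.1, 331.4]
tool_rot: [1.738, 2.616, 0.001]
force: [0.4, -0.2, -0.2]
gripper_width: -0.4
```

Request:
carry_out:
  translation:
    - [0, 0, 0]
    - [0, 0, 0]
  angular:
    - [0, 0, 0]
    - [0, 0, 0]
  gripper: [1, 1]

```text
time_s: 2.5
position: [502.7, 183.2, 331.0]
tool_rot: [1.738, 2.617, -0.001]
force: [-0.4, -0.1, -0.1]
gripper_width: 0.2
```

```bash
python3 go.py 503 182 260; python3 - <<'E'
from h import *
s=arm.sense();d=get_image("wrist");cv2.imwrite("pics/w1.png",d["image"][:,:,::-1])
import pickle;pickle.dump((d,{k:s[k] for k in("position","tool_rot")}),open("w1.pkl","wb"))
c=cam(d,s);print(proj(c,[503,182,200]),proj(c,s["position"]))
E
```

```text
2.5 [502.7 183.2 331. ] q [ 0.35  0.17  0.23  1.63 -0.    1.52] F [-0.4 -0.1 -0.1] w 0.18226964473116283
units [-0.05 -0.01  2.84] yaw tool x 112.81850347957428 [-0. -0. -1.]
[280.90029092 200.68375935] [280.4480085  272.49900336]
```

View pics/w1.png

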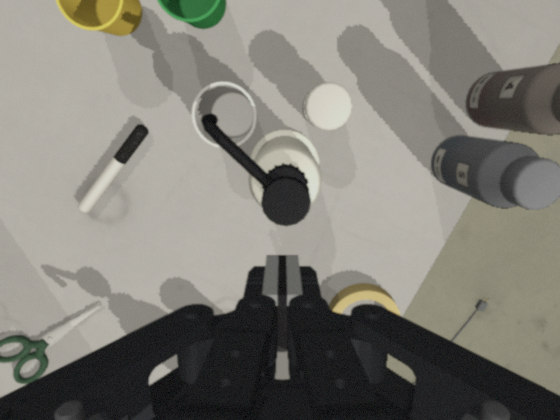

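The wrist view shows the head disc centred at (286,201) and the spout mouth at (209,120), over the grey cup whose rim is around (224,112). That confirms the choice.

```bash
python3 - <<'E'
from h import *
import pickle;d,s=pickle.load(open("w1.pkl","rb"));c=cam(d,s)
print(onplane(c,(286,201),200,(500,180)))
E
python3 go.py 503 182 212
```

```text
[506.81763363 183.3244796 ]
2.55 [502.5 182.6 331.5] q [ 0.35  0.17  0.23  1.63 -0.    1.52] F [ 0.8 -0.3  0. ] w -0.04435417477553012
units [-0.03  0.01  4.78] yaw tool x 112.76893099596832 [ 0.001 -0.    -1.   ]
```

Request:
carry_out:
  translation:
    - [0, 0.14, 1.5]
    - [0, 0.14, 3]
    - [0, 0.14, 4]
    - [0, 0.14, 4.5]
    - [0, 0.14, 4.5]
    - [0, 0.14, 4.5]
  angular:
    - [0, 0, 0]
    - [0, 0, 0]
    - [0, 0, 0]
    - [0, 0, 0]
    - [0, 0, 0]
    - [0, 0, 0]
  gripper: [1, 1, 1, 1, 1, 1]

```text
time_s: 3.3
position: [506.3, 183.8, 220.5]
tool_rot: [1.739, 2.614, 0.003]
force: [-0.3, -0.7, -0.3]
gripper_width: -0.1
```

```bash
python3 go.py 506 183 200; python3 - <<'E'
from h import *
s=arm.sense();d=get_image("wrist");a=d["image"][:,:,::-1];b=get_image("side")["image"][:,:,::-1]
o=np.zeros((600,800,3),np.uint8)
o[:300,:400]=cv2.resize(a[100:340,140:460],(400,300));o[:600,400:]=cv2.resize(b[130:280,150:250],(400,600),interpolation=2)
o[300:,:400]=cv2.resize(get_image("scene")["image"][120:210,200:320,::-1],(400,300),interpolation=2)
cv2.imwrite("pics/c2.png",o)
c=cam(d,s);print(proj(c,[506,183,200]),proj(c,s["position"]))
E
```

```text
3.3 [506.3 183.8 220.5] q [ 0.35  0.15 -0.04  1.38 -0.    1.52] F [-0.3 -0.7 -0.3] w -0.09356571432648238
units [-0.03 -0.03  0.82] yaw tool x 112.73407602184554 [ 0.003  0.001 -1.   ]
[279.32620242 255.35802845] [280.43974374 272.50211585]
```

View pics/c2.png

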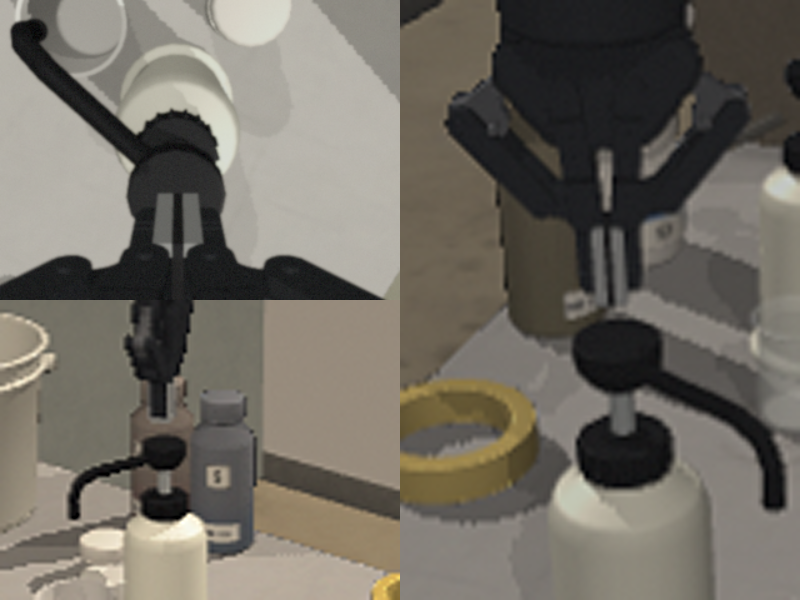

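Aligned within a few mm in all three views. Now lowering to just short of the stop.

Request:
carry_out:
  translation:
    - [0, 0, 0.4]
    - [0, 0, 0.7]
    - [0, 0, 0.9]
    - [0, 0, 1.1]
    - [0, 0, 1.25]
    - [0, 0, 1.4]
    - [0, 0, 1.5]
    - [0, 0, 1.5]
  angular:
    - [0, 0, 0]
    - [0, 0, 0]
    - [0, 0, 0]
    - [0, 0, 0]
    - [0, 0, 0]
    - [0, 0, 0]
    - [0, 0, 0]
    - [0, 0, 0]
  gripper: [1, 1, 1, 1, 1, 1, 1, 1]

```text
time_s: 4.45
position: [506.2, 184.1, 183.2]
tool_rot: [1.738, 2.615, 0.003]
force: [-3.4, -0.2, 7.8]
gripper_width: 0.4
```

```bash
python3 go.py 506 183 175
```

```text
4.45 [506.2 184.1 183.2] q [ 0.35  0.15 -0.11  1.3  -0.    1.52] F [-3.4 -0.2  7.8] w 0.4077393462054524
units [-0.04 -0.03  0.33] yaw tool x 112.76381757152151 [ 0.003  0.001 -1.   ]
```

Request:
carry_out:
  translation:
    - [0, 0, 0.1]
    - [0, 0, 0.2]
    - [0, 0, 0.3]
    - [0, 0, 0.36]
  angular:
    - [0, 0, 0]
    - [0, 0, 0]
    - [0, 0, 0]
    - [0, 0, 0]
  gripper: [1, 1, 1, 1]

```text
time_s: 4.95
position: [506.2, 184.1, 175.3]
tool_rot: [1.738, 2.614, 0.005]
force: [-3.3, -1.5, 8.6]
gripper_width: -0.1
```

Request:
carry_out:
  translation:
    - [0, 0, 0.04]
    - [0, 0, 0.08]
  angular:
    - [0, 0, 0]
    - [0, 0, 0]
  gripper: [1, 1]

```text
time_s: 5.2
position: [506.3, 184.2, 175.0]
tool_rot: [1.737, 2.613, 0.007]
force: [-5.2, -1.7, 16.4]
gripper_width: -0.0
```

Request:
carry_out:
  translation:
    - [0, 0, 0.1]
    - [0, 0, 0.1]
    - [0, 0, 0.1]
    - [0, 0, 0.1]
    - [0, 0, 0.1]
    - [0, 0, 0.1]
    - [0, 0, 0.1]
    - [0, 0, 0.1]
  angular:
    - [0, 0, 0]
    - [0, 0, 0]
    - [0, 0, 0]
    - [0, 0, 0]
    - [0, 0, 0]
    - [0, 0, 0]
    - [0, 0, 0]
    - [0, 0, 0]
  gripper: [1, 1, 1, 1, 1, 1, 1, 1]

```text
time_s: 6.2
position: [506.3, 184.2, 175.0]
tool_rot: [1.736, 2.612, 0.011]
force: [-5.8, -2.2, 16.6]
gripper_width: -0.4
```

Request:
carry_out:
  translation:
    - [0, 0, -0.6]
    - [0, 0, -1.4]
    - [0, 0, -2.2]
    - [0, 0, -3.2]
    - [0, 0, -4]
    - [0, 0, -4.8]
    - [0, 0, -4.8]
    - [0, 0, -4.8]
  angular:
    - [0, 0, 0]
    - [0, 0, 0]
    - [0, 0, 0]
    - [0, 0, 0]
    - [0, 0, 0]
    - [0, 0, 0]
    - [0, 0, 0]
    - [0, 0, 0]
  gripper: [1, 1, 1, 1, 1, 1, 1, 1]

```text
time_s: 7.2
position: [505.2, 183.8, 293.9]
tool_rot: [1.737, 2.612, 0.009]
force: [-0.1, 0.0, -0.4]
gripper_width: 0.2
```

```bash
python3 go.py 506 183 200; python3 - <<'E'
from h import *
cv2.imwrite("pics/side2.png",get_image("side")["image"][:,:,::-1])
E
```

```text
7.2 [505.2 183.8 293.9] q [ 0.35  0.15  0.13  1.54 -0.    1.52] F [-0.1  0.  -0.4] w 0.1624886111184015
units [-0.04 -0.01  3.76] yaw tool x 112.76897620580851 [ 0.007  0.002 -1.   ]
```

View pics/side2.png

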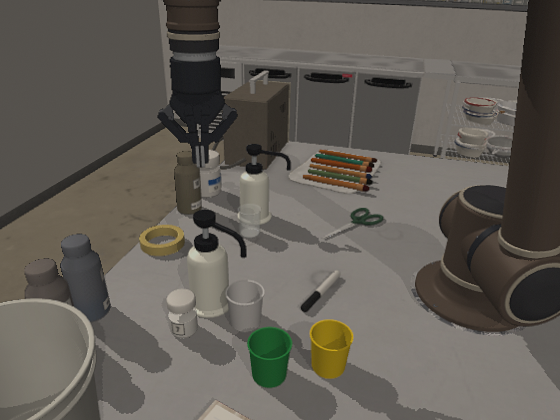

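The head is back up at (205,217), the cup is still at (245,305), and the other pump is unchanged. The arm is clear of everything.

```bash
python3 -c "
from plant import arm
print(arm.finish_job())"
```

```text
the job is handed in; nothing more can be done
None
```

I pressed the pump over the steel cup, the left one with its head at about (506, 183), straight down to its stop with closed fingers. I held it there for about 1.1 s, then let go, lifted clear and handed the job in.

- **Stop reached:** at z = 175.0 mm (25 mm of travel) the tool stopped moving. The vertical force rose from 8.6 N to 16.6 N, above the spring's roughly 10 N, with a sideways force of about 6 N.
- **After release:** the last side picture shows the head fully back up and the cup and other pump where they were. The arm ended at z ≈ 294 mm with about zero force, touching nothing.
- **Time:** the whole job took about 7.3 s.
- **Disagreement:** the head positions from the scene, side and wrist cameras differed by up to about 14 mm. I used the wrist one, and the close views showed the fingers centred on the head within a few mm.

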